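# Fetch the amber spice jar from behind the bottles in the condiment block

### The arm

A 6-joint arm with a two-finger parallel gripper is mounted at the origin on a cart in front of the work surface, level with it; the furniture and walls round the work are solid. World frame = base frame: x ahead of the robot, y to its left, z up, the work surface at z = 0. Lengths are in m, angles in rad, forces in N, time in s.
With the tool pointing down it reaches from about 0.225 to 0.875 m from the base axis. Payload 3.4 kg.
Tool frame: the origin (TCP) lies at the very end of the fingers, on their centre line; the grasp point (between the pads) lies 19 mm behind it; z points along the fingers, x is the direction in which the jaws open and shut, and the axes are right-handed (so a half turn about z gives the same grasp; the last joint's range is limited). The gripper opens to 85 mm and grips with 20 to 120 N. Pads are 22 mm wide; open, the fingers measure 114 mm over their backs; the gripper's body (76 mm by 85 mm) begins 54 mm behind the grasp point. The pads swing forward as they close: fully open they stand 13 mm farther back than shut.
Start: joints at [1.097, 0.276, 1.505, -0, 1.361, -0.121], TCP at [0.199, 0.54, 0.231] pointing down, gripper open.
Joint ranges: [-2.89, 2.89], [-0.75, 2.08], [0.22, 2.7], [-1.18, 4.32], [0.11, 2.71], [-2.7, 2.7]. Speed limits (rad/s): [2.57, 2.57, 3.14, 3.14, 3.14, 3.14].

### API

Orientations are given as a unit quaternion [w, x, y, z].
In Python, from rig import manip gives the robot as it stands.
- The arm moves only by the tool carry_out, never from a script. Its argument "series" is a list of rows, each a list of 2 entries, a list of its own where there are three numbers: the shift along the tool's x, y, z in mm, then the turn about the tool's z in degrees. A call has 1 to 10 rows; each row shifts and turns the pose as measured when the row begins, along the tool's axes as they then stand; what a row does not reach is not made up. A row lasts 1/12 s, in which the tool goes at most 41.7 mm and 7.16 degrees, less where a joint would pass 70% of its speed; a pose out of reach is approached as far as the arm can. A call is refused whole if a number of a shift passes 41.7 or a number of a turn 7.16, either way. A call with a gripper value outside its range is refused whole. "fingers" is the finger opening in mm, from 0 to 85.4, set as the call begins (left out, the last holds). The fingers move at their own pace and stop on an object; "squeeze" is the grip in N (left out, the last holds). Time passes only in rows, so rows that do not move let the fingers close. It gives the time, the measured TCP pose, the force and the opening at its end, in the units of the state.
- manip.get_state(): the state, without advancing time (a new reading comes with each control period).
- manip.get_image(name): name is "scene" or "top" or "wrist"; returns a dict with "frame" (480x640x3 uint8, blue, green, red), "K" (3x3 intrinsics, pixels), "rvec" (rotation vector, rad) and "tvec" (3), from world to camera coordinates, as OpenCV has them; the wrist camera has in their place "mount" (4x4, takes a point from camera to tool coordinates, whose origin is the TCP and whose axes are the tool frame's). Camera axes: x right, y down, z forward; pixel columns grow to the right and rows downward; lengths in m; the calibration is good to about 2 mm. A picture is of the moment at which its call begins: read the wrist's pose just before it. There is no depth.
- manip.sign_off(): hands the job in, once; it reports no verdict.
The state is a dict: "clock": time; "qpos": joint angles; "qd": joint speeds; "effort": joint torques, N m; "position": TCP position; "ee_rot": TCP orientation; "contact_force": force on the tool from outside, world axes, zero at the start; "moment": the same for the moment, N m; "width": finger opening in m.
Only numpy, scipy, OpenCV 4.12 (cv2) and the standard library are available. Lean on these libraries where they do the work, as an engineer would, in place of code of your own. Each camera call takes 0.05 s, during which the arm holds its last target. There are 200 camera calls.

### The job

Bring me the amber spice jar that is stuck behind the oil, pepper and salt in the condiment block: first take the white oil bottle, the brown pepper mill and the salt shaker out and stand all three on the grey drip mat, then draw the amber jar straight up out of its snug socket and stand it on the round wooden board beside the little bowl. When it stands there, put the oil bottle, the pepper mill and the salt shaker back, each fully down in the same well of the block that it came from, and keep everything upright all the way.

Things in the scene. Friction and masses are not known exactly. Their poses are not given: they have to be found in the camera images.
- condiment_block: fixed hardwood block 152 (its x) x 214 (its y) x 48 mm high; origin: centre of its underside, z up, -x side to the robot. Top has three equal wells, 66 mm wide, 8 mm deep (floor at z 40), with bevelled rims, at x, y (31, 62), (31, -62), (-31, 0) mm; which thing stands in which varies. A snug socket at (31, 0) mm, 48 mm wide, floor at z 6, holds the amber jar between two sprung silicone lips
- oil_bottle: white glazed oil bottle with a brown band and a thin pourer, 58 mm in diameter up to 85 mm, then tapering to a neck 25 mm wide from 130 to 155 mm, 170 mm tall; stiff enough to be carried by the neck; 0.42 kg; origin: centre of its underside, z up. At the start upright in a well of the block
- pepper_mill: dark brown turned-wood pepper mill, 58 mm in diameter at the foot, 160 mm tall with its small metal knob, tapering from the foot to 48 mm at 110 mm, with a 50 mm round head from 116 to 149 mm (solid to the touch over its waist); 0.18 kg; origin: centre of its underside, z up (it may read a lean of 0.02 rad). Its head does not turn. At the start upright in a well of the block
- salt_shaker: glass salt shaker with grey metal top, 44 mm in diameter at 35 mm, narrowing above, top 34 mm wide from 66 mm, 90 mm tall; 0.1 kg; origin: centre of its underside, z up. At the start upright in a well of the block
- amber_jar: small amber-brown jar with a black lid, 42 mm in diameter, 72 mm tall (lid 40 mm wide, from 56 mm up); 0.3 kg; origin: centre of its underside, z up. At the start 42 mm deep in the block's socket, top 30 mm protruding, amid the three wells; the lips grip it, so drawing it straight up takes about 8 to 13 N over the first 40 mm
- drip_mat: fixed grey ribbed silicone drip mat, 120 mm (its x) by 222 mm (its y), things stand on it 3 mm above the worktop; origin: centre of its underside, z up; its long axis runs roughly left to right. It lies left or right of the block, the round board on the other side
- round_board: fixed small rounded dark wooden board on feet, 176 mm across, top surface 42 mm above the worktop; origin: centre of its underside, z up. (Mind the wall cabinets: their doors hang over the rear of the worktop, 590 mm ahead of the robot base axis and 465 mm above the worktop, over block and boards alike to left and right)
- pinch_bowl: small grey-brown pinch bowl fixed on the round board, 62 mm in diameter, 31 mm high, its axis 42 mm from the board's centre along the board's x; origin: centre of its underside, z up

How it is judged:
On the way, in this order (a step that is already met when the one before it is completed fails the run):
1. the oil bottle, the pepper mill and the salt shaker all stand upright on the drip mat, while the amber jar is still in its socket (z of oil_bottle in the frame of drip_mat between -0.003 and 0.009 m and x of oil_bottle in the frame of drip_mat between -0.06 and 0.06 m and y of oil_bottle in the frame of drip_mat between -0.111 and 0.111 m and angle between each of oil_bottle, pepper_mill, salt_shaker's own z axis and vertical below 0.1 rad and z of pepper_mill in the frame of drip_mat between -0.003 and 0.009 m and x of pepper_mill in the frame of drip_mat between -0.06 and 0.06 m and y of pepper_mill in the frame of drip_mat between -0.111 and 0.111 m and z of salt_shaker in the frame of drip_mat between -0.003 and 0.009 m and x of salt_shaker in the frame of drip_mat between -0.06 and 0.06 m and y of salt_shaker in the frame of drip_mat between -0.111 and 0.111 m and z of amber_jar in the frame of condiment_block below 0.02 m and horizontal distance between amber_jar and condiment_block below 0.05 m), for 0.2 s.
2. the amber jar stands upright on the round board beside the bowl, the other three still on the drip mat (z of amber_jar in the frame of round_board between 0.037 and 0.048 m and horizontal distance between amber_jar and round_board below 0.085 m and horizontal distance between amber_jar and pinch_bowl above 0.045 m and angle between each of amber_jar, oil_bottle, pepper_mill, salt_shaker's own z axis and vertical below 0.1 rad and z of oil_bottle in the frame of drip_mat between -0.003 and 0.009 m and x of oil_bottle in the frame of drip_mat between -0.06 and 0.06 m and y of oil_bottle in the frame of drip_mat between -0.111 and 0.111 m and z of pepper_mill in the frame of drip_mat between -0.003 and 0.009 m and x of pepper_mill in the frame of drip_mat between -0.06 and 0.06 m and y of pepper_mill in the frame of drip_mat between -0.111 and 0.111 m and z of salt_shaker in the frame of drip_mat between -0.003 and 0.009 m and x of salt_shaker in the frame of drip_mat between -0.06 and 0.06 m and y of salt_shaker in the frame of drip_mat between -0.111 and 0.111 m), for 0.2 s.
At the end, for the whole second after the job is handed in: The amber jar stands upright on the round board, its centre at least 45 mm from the bowl's; oil bottle, pepper mill and salt shaker each stand upright and fully down (3.5 mm) in the well they came from, within 13 mm of where they started; all released and at rest (z of amber_jar in the frame of round_board between 0.037 and 0.048 m and horizontal distance between amber_jar and round_board below 0.085 m and horizontal distance between amber_jar and pinch_bowl above 0.045 m and angle between each of amber_jar, oil_bottle, pepper_mill, salt_shaker's own z axis and vertical below 0.1 rad and linear speed of each of amber_jar, oil_bottle, pepper_mill, salt_shaker below 0.02 m/s and distance of each of oil_bottle, pepper_mill, salt_shaker from where it was at the start of the episode below 0.013 m and z of oil_bottle in the frame of condiment_block between 0.036 and 0.0435 m and z of pepper_mill in the frame of condiment_block between 0.036 and 0.0435 m and z of salt_shaker in the frame of condiment_block between 0.036 and 0.0435 m); the robot touches nothing.
It fails at once if the white oil bottle is tipped by more than 35 degrees (angle between oil_bottle's own z axis and vertical above 0.6 rad).
It fails at once if the pepper mill is tipped by more than 35 degrees (angle between pepper_mill's own z axis and vertical above 0.6 rad).
It fails at once if the salt shaker is tipped by more than 35 degrees (angle between salt_shaker's own z axis and vertical above 0.6 rad).
It fails at once if the amber jar is tipped by more than 35 degrees (angle between amber_jar's own z axis and vertical above 0.6 rad).
It also fails if it takes over 141 s, if anything falls off the work surface, if the arm or the gripper's body presses on something with over 40 N, if the wrist force passes 120 N, or if a joint passes its speed limit or range.

## Working session

There is one attempt and no reset: what is moved stays moved. The work goes in short steps, Python scripts to look and compute and a tool call to move; the robot and the scene stay as the last step left them, time stands still between calls to the robot, and variables do not carry over. Pictures are saved under pics/ and viewed, about 12 in all and at most 16, crops included, and the job is handed in when it is done.

Besides the shell and the picture viewer there is one more tool, called after "Request:" in YAML: its name, and indented under it one key for each argument. carry_out: Moves the arm, as the interface text tells. Its arguments: {"type":"object","properties":{"series":{"type":"array","items":{"type":"array"}},"fingers":{"type":"number"},"squeeze":{"type":"number"}},"required":["series"]}

```bash
mkdir -p pics; ls
python3 - <<'E'
from rig import manip
import cv2,numpy as np
s=manip.get_state();print({k:np.round(v,3).tolist() for k,v in s.items()})
for n in("scene","top"):
    d=manip.get_image(n);cv2.imwrite(f"pics/{n}0.png",d["frame"]);R=cv2.Rodrigues(np.array(d["rvec"]))[0]
    print(n,np.round(d["K"],1).tolist(),np.round(-R.T@np.array(d["tvec"]).ravel(),3),np.round(R,2).tolist())
d=manip.get_image("wrist");print(np.round(d["mount"],3).tolist(),np.round(d["K"],1).tolist())
E
```

```text
pics
{'clock': 0.0, 'qpos': [1.097, 0.277, 1.506, 0.0, 1.361, -0.121], 'qd': [-0.002, -0.001, -0.002, 0.001, -0.001, -0.001], 'effort': [-0.001, -41.678, -24.58, -0.0, 0.011, -0.0], 'position': [0.198, 0.539, 0.23], 'ee_rot': [0.0, 0.82, 0.572, -0.001], 'contact_force': [-0.039, 0.337, -0.646], 'moment': [0.006, 0.014, -0.025], 'width': 0.085}
scene [[616.4, 0.0, 309.7], [0.0, 616.4, 248.8], [0.0, 0.0, 1.0]] [-0.142 -0.703  0.75 ] [[0.75, -0.67, -0.02], [-0.41, -0.44, -0.8], [0.52, 0.6, -0.6]]
top [[557.0, 0.0, 332.0], [0.0, 557.0, 242.7], [0.0, 0.0, 1.0]] [0.375 0.02  1.399] [[0.01, -1.0, 0.02], [-1.0, -0.02, -0.06], [0.06, -0.02, -1.0]]
[[1.0, 0.0, 0.001, -0.002], [-0.0, 0.948, 0.319, -0.083], [-0.001, -0.319, 0.948, -0.142], [0.0, 0.0, 0.0, 1.0]] [[377.0, 0.0, 315.3], [0.0, 377.0, 237.6], [0.0, 0.0, 1.0]]
```

View pics/top0.png

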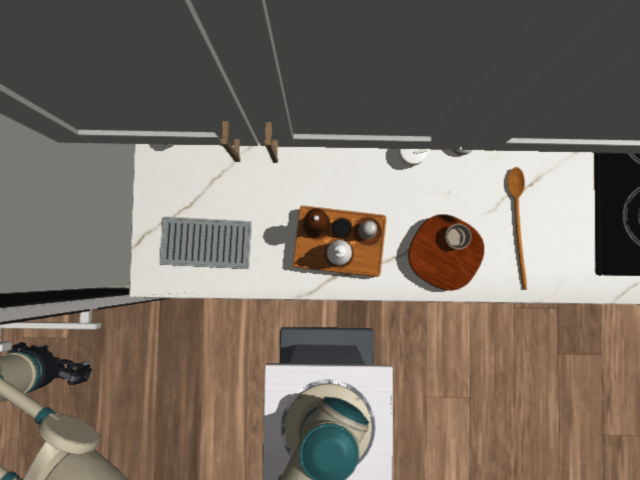

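View pics/scene0.png

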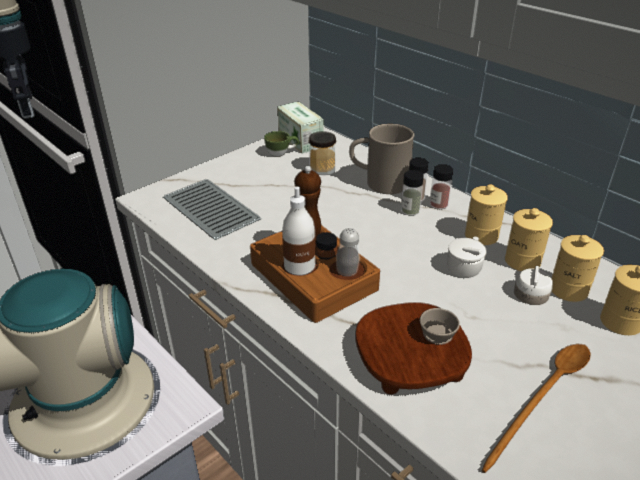

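Oil is in the front well (340,253), pepper in the left rear (317,222), salt in the right rear (369,231) and amber between them (341,228). The mat is at the left (206,243), and the board is at the right (446,252) with its bowl at (458,237).

```bash
cat > h.py <<'E'
from rig import manip
import cv2,numpy as np
from scipy.spatial.transform import Rotation as Ro
def cam(n):
    if n=="wrist":
        s=manip.get_state();d=manip.get_image(n);q=np.array(s["ee_rot"])
        T=np.eye(4);T[:3,:3]=Ro.from_quat(q[[1,2,3,0]]).as_matrix();T[:3,3]=s["position"]
        M=T@np.array(d["mount"]);R=M[:3,:3].T;c=M[:3,3]
    else:
        d=manip.get_image(n);R=cv2.Rodrigues(np.array(d["rvec"]))[0];c=-R.T@np.array(d["tvec"]).ravel()
    return d["frame"],np.array(d["K"]),R,c
def ray(px,z,K,R,c):
    v=R.T@np.linalg.solve(K,[px[0],px[1],1.]);return c+v*(z-c[2])/v[2]
def proj(p,K,R,c):
    v=K@(R@(np.array(p,float)-c));return v[:2]/v[2]
E
python3 - <<'E'
from h import *
f,K,R,c=cam("top")
hsv=cv2.cvtColor(f,cv2.COLOR_BGR2HSV)
def P(px,z): return np.round(ray(px,z,K,R,c),4)
# block
m=cv2.inRange(hsv,(5,120,90),(20,255,255));m[:195]=0;m[290:]=0;m[:,:285]=0;m[:,395:]=0
m=cv2.morphologyEx(m,cv2.MORPH_CLOSE,np.ones((9,9)))
cnt=max(cv2.findContours(m,0,2)[0],key=cv2.contourArea);r=cv2.minAreaRect(cv2.convexHull(cnt));print("block",r)
b=cv2.boxPoints(r);print([P(x,.045).tolist() for x in b]); print(P(r[0],.045))
# mat
m=cv2.inRange(hsv,(0,0,40),(180,80,160));m[:200]=0;m[285:]=0;m[:,:145]=0;m[:,260:]=0
m=cv2.morphologyEx(m,cv2.MORPH_OPEN,np.ones((3,3)))
cnt=max(cv2.findContours(m,0,2)[0],key=cv2.contourArea);r=cv2.minAreaRect(cnt);print("mat",r)
print([P(x,.004).tolist() for x in cv2.boxPoints(r)],P(r[0],.004))
# board
m=cv2.inRange(hsv,(0,100,30),(20,255,200));m[:205]=0;m[295:]=0;m[:,:402]=0;m[:,490:]=0
m=cv2.morphologyEx(m,cv2.MORPH_CLOSE,np.ones((9,9)))
cnt=max(cv2.findContours(m,0,2)[0],key=cv2.contourArea);print("board",cv2.minEnclosingCircle(cnt),P(cv2.minEnclosingCircle(cnt)[0],.04));print(P((458,237),.042+.031))
for n,px,z in(("oil",(340,253),.18),("pep",(317,218),.19),("salt",(369,228),.125),("amb",(342,228),.078)):print(n,P(px,z))
cv2.imwrite("pics/c.png",cv2.resize(f[195:290,285:395],None,fx=6,fy=6,interpolation=cv2.INTER_CUBIC))
E
```

```text
block ((339.2255859375, 241.04525756835938), (86.96149444580078, 61.55315399169922), 6.581944942474365)
[[0.3922, 0.0923, 0.045], [0.5416, 0.0779, 0.045], [0.5207, -0.1336, 0.045], [0.3711, -0.1179, 0.045]]
[ 0.4561 -0.0202  0.045 ]
mat ((204.68060302734375, 242.6584014892578), (89.57192993164062, 48.03797912597656), 3.0940582752227783)
[[0.3936, 0.4274, 0.004], [0.5136, 0.4248, 0.004], [0.5052, 0.2013, 0.004], [0.3849, 0.205, 0.004]] [0.4492 0.3148 0.004 ]
board ((445.6853942871094, 251.99313354492188), 38.16120529174805) [ 0.4337 -0.2817  0.04  ]
[ 0.4687 -0.3038  0.073 ]
oil [ 0.4219 -0.0183  0.18  ]
pep [0.497  0.0332 0.19  ]
salt [ 0.4825 -0.0858  0.125 ]
amb [ 0.4854 -0.0254  0.078 ]
```

View pics/c.png

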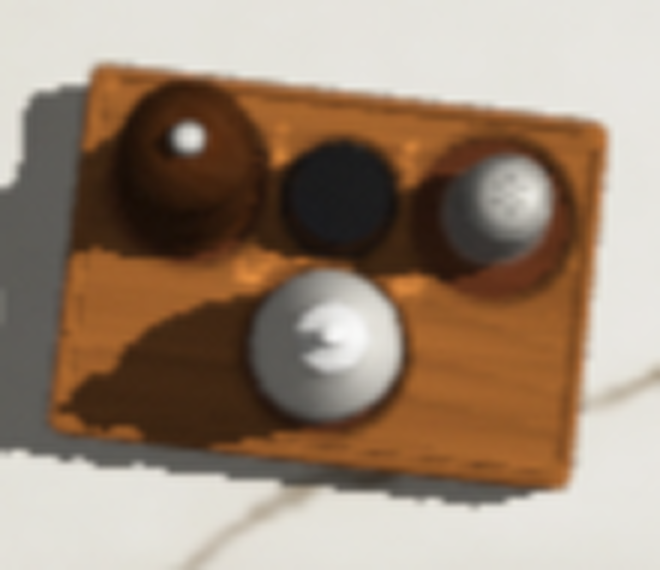

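Request:
carry_out:
  series:
    - [[0,0,0],-4.9]
    - [[0,0,0],-4.9]
    - [[0,0,0],-4.9]
    - [[-36,14,-5],0]
    - [[-36,14,-5],0]
    - [[-36,14,-5],0]
    - [[-36,14,-5],0]
    - [[-36,14,-5],0]
    - [[-36,14,-5],0]
    - [[-36,14,-5],0]
  fingers: 60

```text
clock: 1.03
position: [0.2755, 0.2767, 0.2616]
ee_rot: [-0.0, 0.731, 0.682, -0.003]
contact_force: [0.5, 0.5, 0.7]
width: 0.0602
```

Request:
carry_out:
  series:
    - [[-33,11.7,-4.4],1.7]
    - [[-33,11.7,-4.4],0]
    - [[-33,11.7,-4.4],0]
    - [[-33,11.7,-4.4],0]
    - [[-33,11.7,-4.4],0]
    - [[-33,11.7,-4.4],0]
    - [[-33,11.7,-4.4],0]
    - [[-33,11.7,-4.4],0]
    - [[-26,11.7,-4.4],0]
    - [[0,0,0],0]

```text
clock: 1.87
position: [0.3525, -0.0429, 0.3059]
ee_rot: [0.005, 0.743, 0.669, -0.001]
contact_force: [0.2, -0.1, 0.0]
width: 0.06
```

Run:
```python
from h import *
f,K,R,c=cam("wrist")
s=manip.get_state();print(s["position"],s["ee_rot"],c)
B=np.array([.456,-.020,0]);a=-.1
X=np.array([np.cos(a),np.sin(a),0]);Y=np.array([-X[1],X[0],0]);Z=np.array([0,0,1])
for sx in(-76,76):
  for sy in(-107,107):
    u=proj(B+sx/1e3*X+sy/1e3*Y+.048*Z,K,R,c);print(sx,sy,u.round(1));cv2.circle(f,tuple(u.astype(int)),4,(0,255,0),1)
for n,wx,wy,z in(("oil",-31,0,.21),("pep",31,62,.2),("salt",31,-62,.13),("amb",31,0,.078)):
    u=proj(B+wx/1e3*X+wy/1e3*Y+z*Z,K,R,c);print(n,u.round(1));cv2.circle(f,tuple(u.astype(int)),4,(255,0,255),1)
cv2.imwrite("pics/w1.png",f)
```

```text
[ 0.35132351 -0.04073627  0.30540479] [ 0.00323107  0.74322273  0.66903573 -0.00085627] [ 0.26912056 -0.03440923  0.44718067]
-76 -107 [250.9 213.4]
-76 107 [446.6 212.7]
76 -107 [258.4 333.1]
76 107 [433.2 333. ]
oil [364.1 331.5]
pep [437.1 391.3]
salt [289.2 340.6]
amb [348.3 313.3]
```

View pics/w1.png

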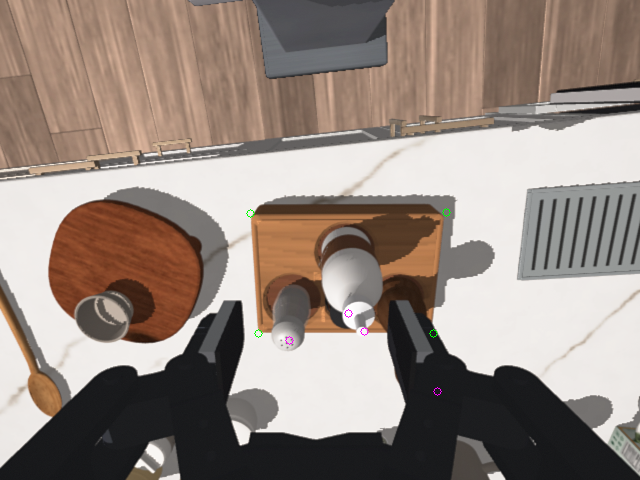

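The corner overlay agrees with the block estimate to about 3 px. The salt top at (288,338) and the oil pourer at (364,326) sit near their predicted well centres.

Request:
carry_out:
  series:
    - [[10,23,0],0]
    - [[10,23,0],0]
    - [[11,22,0],0]
    - [[0,0,0],0]
    - [[0,0,20],0]
    - [[0,0,20],0]
    - [[0,0,20],0]
    - [[0,0,10],0]
    - [[0,0,0],0]

```text
clock: 2.67
position: [0.419, -0.0076, 0.2315]
ee_rot: [-0.001, 0.741, 0.671, -0.001]
contact_force: [-0.4, -0.3, -0.2]
width: 0.0603
```

```bash
cat > st.py <<'E'
from h import *
import sys
s=manip.get_state();q=s["ee_rot"];a=2*np.arctan2(q[2],q[1])
T=np.array([float(v) for v in sys.argv[1:4]]);d=(T-s["position"])*1e3
r=Ro.from_quat(np.array(q)[[1,2,3,0]]).as_matrix()
print("clock",round(s["clock"],2),"pos",np.round(s["position"],4),"ang",round(np.degrees(a),2),"F",np.round(s["contact_force"],1),"w",round(s["width"],4),"-> tool shift",np.round(r.T@d,1),"tilt",np.round(np.degrees(np.arccos(-r[2,2])),2))
if len(sys.argv)>4: f,K,R,c=cam("wrist");cv2.imwrite("pics/"+sys.argv[4],f)
E
python3 st.py .4225 -.017 .158 w2.png
```

```text
clock 2.67 pos [ 0.419  -0.0076  0.2315] ang 84.29 F [-0.4 -0.3 -0.2] w 0.0603 -> tool shift [-9.   4.6 73.5] tilt 0.14
```

View pics/w2.png

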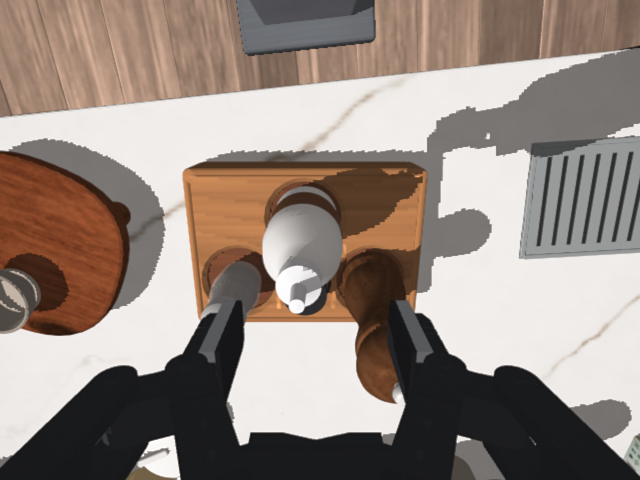

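Run:
```python
from h import *
f,K,R,c=cam("wrist")
print("oil tip",ray((297,307),.21,K,R,c),"neck",ray((299,284),.19,K,R,c),"pep knob",ray((400,393),.197,K,R,c),"salt?",ray((222,325),.13,K,R,c))
for z in(.04,.048):print(ray((303,300),z,K,R,c))
print("well oil rim L/R",ray((266,212),.048,K,R,c),ray((340,212),.048,K,R,c))
```

```text
oil tip [ 0.42606875 -0.01855898  0.21      ] neck [ 0.42326559 -0.01806846  0.19      ] pep knob [0.49424242 0.0326013  0.197     ] salt? [ 0.47896736 -0.0841992   0.13      ]
[ 0.51146404 -0.03019439  0.04      ]
[ 0.5072803  -0.02948964  0.048     ]
well oil rim L/R [ 0.41689045 -0.05274085  0.048     ] [0.42344879 0.01295188 0.048     ]
```

Request:
carry_out:
  series:
    - [[-10.5,6.5,0],0]
    - [[0,0,0],0]
    - [[0,0,20],0]
    - [[0,0,20],0]
    - [[0,0,20],0]
    - [[0,0,12],0]
    - [[0,0,0],0]
    - [[0,0,0],0]

```text
clock: 3.43
position: [0.4339, -0.0228, 0.1677]
ee_rot: [0.009, 0.742, 0.67, 0.006]
contact_force: [0.0, 0.9, 0.1]
width: 0.0599
```

```bash
python3 st.py .424 -.0185 .158
```

```text
clock 3.43 pos [ 0.4339 -0.0228  0.1677] ang 84.21 F [0.  0.9 0.1] w 0.0599 -> tool shift [  3.3 -10.5   9.4] tilt 1.19
```

Request:
carry_out:
  series:
    - [[3,-10,9],0]
    - [[0,0,0],0]

```text
clock: 3.6
position: [0.4262, -0.0197, 0.1605]
ee_rot: [0.01, 0.742, 0.67, 0.007]
contact_force: [-0.9, 0.8, -0.1]
width: 0.0601
```

```bash
python3 st.py .424 -.0185 .158;python3 st.py .424 -.0185 .158
```

```text
clock 3.6 pos [ 0.4262 -0.0197  0.1605] ang 84.16 F [-0.9  0.8 -0.1] w 0.0601 -> tool shift [ 0.9 -2.3  2.4] tilt 1.41
clock 3.6 pos [ 0.4262 -0.0197  0.1605] ang 84.16 F [-0.9  0.8 -0.1] w 0.0601 -> tool shift [ 0.9 -2.3  2.4] tilt 1.41
```

Request:
carry_out:
  series:
    - [[0.9,-2.3,2.4],0]
    - [[0,0,0],0]
    - [[0,0,0],0]
    - [[0,0,0],0]
    - [[0,0,0],0]
    - [[0,0,0],0]
    - [[0,0,0],0]
  fingers: 10
  squeeze: 50

```text
clock: 4.18
position: [0.427, -0.0194, 0.1613]
ee_rot: [0.013, 0.742, 0.67, 0.009]
contact_force: [1.0, 0.7, -3.9]
width: 0.0278
```

Request:
carry_out:
  series:
    - [[0,0,-4],0]
    - [[0,0,-6],0]
    - [[0,0,-8],0]
    - [[0,0,-8],0]
    - [[0,0,-8],0]

```text
clock: 4.6
position: [0.4243, -0.0189, 0.1961]
ee_rot: [0.011, 0.742, 0.67, 0.007]
contact_force: [0.1, 0.3, -3.8]
width: 0.0281
```

```bash
python3 st.py .45 .395 .181 w3.png
```

```text
clock 4.6 pos [ 0.4243 -0.0189  0.1961] ang 84.14 F [ 0.1  0.3 -3.8] w 0.0281 -> tool shift [414.4 -17.   13.1] tilt 1.45
```

View pics/w3.png

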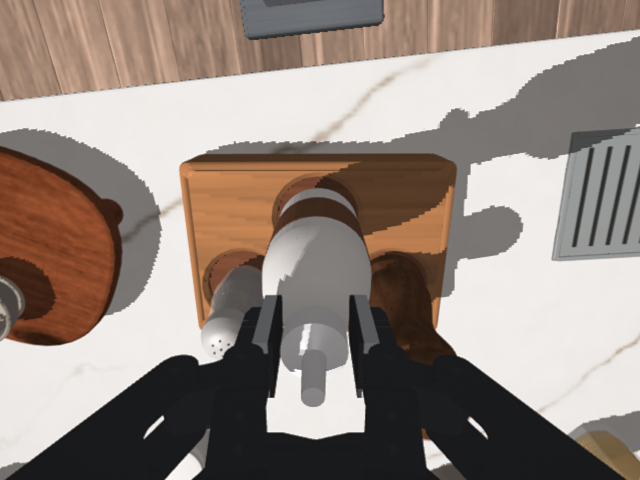

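Request:
carry_out:
  series:
    - [[10,0,0],0]
    - [[20,-1,0],0]
    - [[30,-1,0],0]
    - [[32,-1,0],0]
    - [[32,-1,0],0]
    - [[32,-1,0],0]
    - [[32,-1,0],0]
    - [[32,-1,0],0]
    - [[32,-1,0],0]
    - [[32,-1,0],0]

```text
clock: 5.48
position: [0.4474, 0.2766, 0.1992]
ee_rot: [0.015, 0.746, 0.665, 0.01]
contact_force: [0.5, -0.2, -3.8]
width: 0.028
```

```bash
python3 st.py .452 .395 .181
```

```text
clock 5.48 pos [0.4474 0.2766 0.1992] ang 83.45 F [ 0.5 -0.2 -3.8] w 0.028 -> tool shift [118.2  -9.5  17.4] tilt 2.08
```

Request:
carry_out:
  series:
    - [[28,-2,2],0]
    - [[28,-2,2],0]
    - [[24,-2,2],0]
    - [[18,-2,2],0]
    - [[10,-1,2],0]
    - [[5,0,2],0]

```text
clock: 5.98
position: [0.4473, 0.408, 0.1849]
ee_rot: [0.012, 0.744, 0.668, 0.012]
contact_force: [0.1, 0.6, -4.2]
width: 0.0282
```

```bash
python3 st.py .452 .395 .132
```

```text
clock 5.98 pos [0.4473 0.408  0.1849] ang 83.87 F [ 0.1  0.6 -4.2] w 0.0282 -> tool shift [-12.5   4.3  53.1] tilt 1.94
```

Request:
carry_out:
  series:
    - [[-7,2,8],0]
    - [[-6,1,10],0]
    - [[0,0,10],0]
    - [[0,-1,10],0]
    - [[0,-1,6],0]
    - [[0,0,3],0]

```text
clock: 6.48
position: [0.4474, 0.3906, 0.1333]
ee_rot: [0.013, 0.744, 0.668, 0.01]
contact_force: [-1.3, -0.2, -3.3]
width: 0.0279
```

```bash
python3 st.py .452 .395 .125
```

```text
clock 6.48 pos [0.4474 0.3906 0.1333] ang 83.82 F [-1.3 -0.2 -3.3] w 0.0279 -> tool shift [4.9 3.8 8.4] tilt 1.84
```

Request:
carry_out:
  series:
    - [[2,1,3],0]
    - [[1,0,2.5],0]
    - [[0,0,2],0]
    - [[0,0,1.5],0]

```text
clock: 6.82
position: [0.4499, 0.3931, 0.1241]
ee_rot: [0.013, 0.745, 0.667, 0.01]
contact_force: [-2.2, -0.2, 8.0]
width: 0.0283
```

Request:
carry_out:
  series:
    - [[0,0,-0.5],0]
    - [[0,0,0],0]
    - [[0,0,0],0]
    - [[0,0,0],0]
    - [[0,0,-8],0]
    - [[0,0,-12],0]
    - [[0,0,-20],0]
    - [[0,0,-20],0]
    - [[0,0,-12],0]
    - [[0,0,-6],0]
  fingers: 60

```text
clock: 7.65
position: [0.4486, 0.3949, 0.2108]
ee_rot: [0.013, 0.744, 0.668, 0.014]
contact_force: [0.6, -0.8, -0.9]
width: 0.0599
```

```bash
python3 st.py .492 .034 .23 w4.png
```

```text
clock 7.65 pos [0.4486 0.3949 0.2108] ang 83.78 F [ 0.6 -0.8 -0.9] w 0.0599 -> tool shift [-354.    83.   -17.1] tilt 2.2
```

View pics/w4.png

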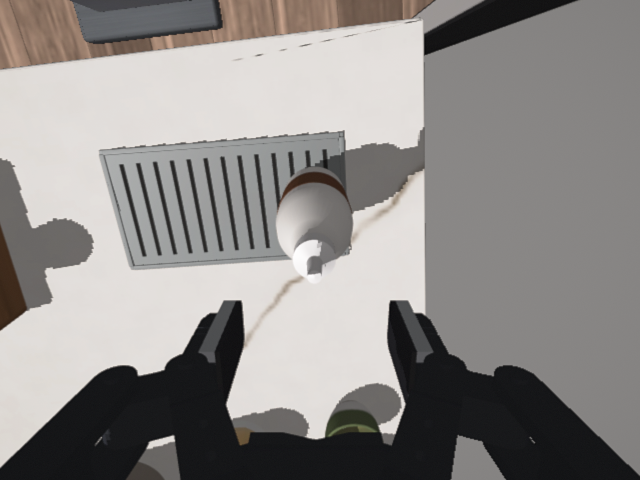

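The bottle stands on the mat, with its base around (312,190) inside the right end of the mat (mat x 100–345).

Request:
carry_out:
  series:
    - [[-12,3,-3],0]
    - [[-25,6,-4],0]
    - [[-35,6,-5],0]
    - [[-38,6,-5],0]
    - [[-38,6,-5],0]
    - [[-38,6,-4],0]
    - [[-38,6,-4],0]
    - [[-32,6,-2],0]
    - [[-28,5,-2],0]
    - [[-22,4,0],0]
  fingers: 85

```text
clock: 8.53
position: [0.4643, 0.0699, 0.2428]
ee_rot: [0.013, 0.741, 0.672, 0.01]
contact_force: [0.8, 0.6, -0.3]
width: 0.0849
```

```bash
python3 st.py .475 .034 .24
```

```text
clock 8.53 pos [0.4643 0.0699 0.2428] ang 84.39 F [ 0.8  0.6 -0.3] w 0.0849 -> tool shift [-34.7  14.1   3.3] tilt 1.87
```

Request:
carry_out:
  series:
    - [[-10,4,0],0]
    - [[-8,4,0],0]
    - [[-5,3,0],0]
    - [[-2,1,0],0]

```text
clock: 8.87
position: [0.4709, 0.0352, 0.2415]
ee_rot: [0.012, 0.743, 0.669, 0.007]
contact_force: [-0.1, 0.5, 0.1]
width: 0.0848
```

```bash
python3 st.py .494 .0345 .24 w5.png
```

```text
clock 8.87 pos [0.4709 0.0352 0.2415] ang 83.94 F [-0.1  0.5  0.1] w 0.0848 -> tool shift [ 1.7 23.   2.1] tilt 1.65
```

View pics/w5.png

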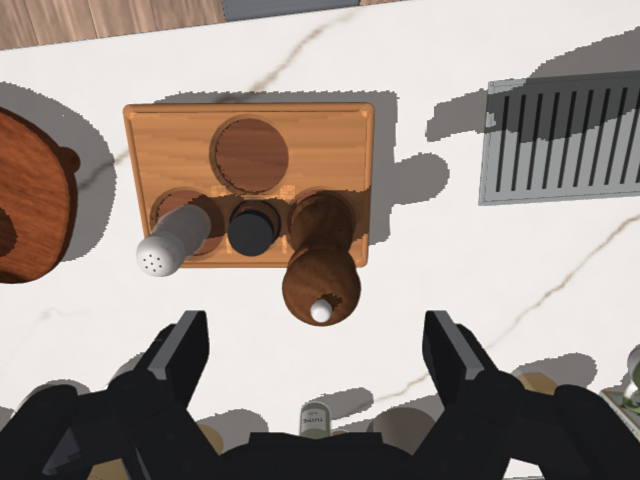

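Run:
```python
from h import *
f,K,R,c=cam("wrist")
P=lambda u,z:np.round(ray(u,z,K,R,c),4)
print("oilwell",P((250,156),.047),"expect .4252 -.0169")
print("knob",P((321,310),.197),"head",P((321.5,288),.172),"salt top",P((157,257),.129),"amber",P((253,226),.078))
for u in((125,106),(373,105),(148,266),(366,264)):print(P(u,.046))
```

```text
oilwell [ 0.4248 -0.0195  0.047 ] expect .4252 -.0169
knob [0.4948 0.0344 0.197 ] head [0.4942 0.035  0.172 ] salt top [ 0.4794 -0.0833  0.129 ] amber [ 0.4791 -0.0208  0.078 ]
[ 0.3729 -0.1175  0.046 ]
[0.394  0.0898 0.046 ]
[ 0.5192 -0.1363  0.046 ]
[0.5389 0.0753 0.046 ]
```

Request:
carry_out:
  series:
    - [[0,7,0],0]
    - [[0,8,0],0]
    - [[0,4,0],0]
    - [[0,1,0],0]

```text
clock: 9.3
position: [0.4924, 0.0367, 0.2418]
ee_rot: [0.012, 0.742, 0.67, 0.008]
contact_force: [-0.6, 0.1, 1.0]
width: 0.0851
```

```bash
python3 st.py .4945 .0347 .148
```

```text
clock 9.3 pos [0.4924 0.0367 0.2418] ang 84.22 F [-0.6  0.1  1. ] w 0.0851 -> tool shift [-1.4 -0.3 93.9] tilt 1.6
```

Request:
carry_out:
  series:
    - [[-0.5,0,8],0]
    - [[0,0,14],0]
    - [[0,0,16],0]
    - [[0,-1,16],0]
    - [[0,-1,14],0]
    - [[0,-1,8],0]
    - [[0,0,4],0]

```text
clock: 9.88
position: [0.4931, 0.0382, 0.157]
ee_rot: [0.012, 0.74, 0.672, 0.009]
contact_force: [-0.2, -0.2, -0.6]
width: 0.0848
```

```bash
python3 st.py .4945 .0347 .148
```

```text
clock 9.88 pos [0.4931 0.0382 0.157 ] ang 84.47 F [-0.2 -0.2 -0.6] w 0.0848 -> tool shift [-3.4  1.4  9. ] tilt 1.69
```

Gradual ramps hold the pose well. Now the final shift and the grip on the pepper.

Request:
carry_out:
  series:
    - [[-3.4,1.4,5],0]
    - [[0,0.5,4],0]
    - [[0,0,0],0]
    - [[0,0,0],0]
    - [[0,0,0],0]
    - [[0,0,0],0]
  fingers: 35
  squeeze: 40

```text
clock: 10.38
position: [0.4957, 0.0346, 0.1476]
ee_rot: [0.012, 0.74, 0.672, 0.009]
contact_force: [0.5, 0.8, -1.4]
width: 0.0474
```

Request:
carry_out:
  series:
    - [[0,0,-3],0]
    - [[0,0,-5],0]
    - [[0,0,-8],0]
    - [[0,0,-8],0]
    - [[0,0,-8],0]
    - [[0,0,-6],0]

```text
clock: 10.88
position: [0.4935, 0.0347, 0.1885]
ee_rot: [0.011, 0.74, 0.672, 0.008]
contact_force: [0.9, -0.6, -1.9]
width: 0.0474
```

```bash
python3 st.py .449 .318 .188
```

```text
clock 10.88 pos [0.4935 0.0347 0.1885] ang 84.5 F [ 0.9 -0.6 -1.9] w 0.0474 -> tool shift [277.8 -71.4  -2.5] tilt 1.61
```

Request:
carry_out:
  series:
    - [[10,-3,0],0]
    - [[20,-5,0],0]
    - [[28,-8,0],0]
    - [[32,-9,0],0]
    - [[34,-9,0],0]
    - [[34,-9,0],0]
    - [[30,-8,0],0]
    - [[24,-6,0],0]
    - [[16,-4,0],0]
    - [[10,-2,1],0]

```text
clock: 11.72
position: [0.4523, 0.2918, 0.1893]
ee_rot: [0.013, 0.743, 0.669, 0.012]
contact_force: [0.2, 0.0, -2.6]
width: 0.0469
```

```bash
python3 st.py .449 .312 .12
```

```text
clock 11.72 pos [0.4523 0.2918 0.1893] ang 84.06 F [ 0.2  0.  -2.6] w 0.0469 -> tool shift [19.6 -7.9 69. ] tilt 2.06
```

Request:
carry_out:
  series:
    - [[6,-2,5],0]
    - [[6,-2,10],0]
    - [[4,-2,13],0]
    - [[2,-1,13],0]
    - [[0,-1,12],0]
    - [[0,0,7],0]
    - [[0,0,4],0]

```text
clock: 12.3
position: [0.4469, 0.3121, 0.1194]
ee_rot: [0.013, 0.743, 0.67, 0.012]
contact_force: [0.1, 1.2, -2.1]
width: 0.0469
```

```bash
python3 st.py .449 .312 .1106
```

```text
clock 12.3 pos [0.4469 0.3121 0.1194] ang 84.09 F [ 0.1  1.2 -2.1] w 0.0469 -> tool shift [0.2 1.8 8.9] tilt 2.03
```

Request:
carry_out:
  series:
    - [[0,1,4],0]
    - [[0,0,3],0]
    - [[0,0,2],0]
    - [[0,0,1],0]

```text
clock: 12.63
position: [0.4503, 0.3107, 0.1101]
ee_rot: [0.014, 0.743, 0.669, 0.013]
contact_force: [-1.5, -1.7, 5.0]
width: 0.047
```

Request:
carry_out:
  series:
    - [[0,0,-0.5],0]
    - [[0,0,0],0]
    - [[0,0,0],0]
    - [[0,0,-6],0]
    - [[0,0,-10],0]
    - [[0,0,-18],0]
    - [[0,0,-20],0]
    - [[0,0,-18],0]
    - [[0,0,-12],0]
    - [[0,0,-6],0]
  fingers: 68

```text
clock: 13.47
position: [0.4483, 0.3112, 0.2102]
ee_rot: [0.015, 0.744, 0.668, 0.016]
contact_force: [0.7, -0.1, 0.1]
width: 0.0676
```

```bash
python3 st.py .45 -.0833 .2 w6.png
```

```text
clock 13.47 pos [0.4483 0.3112 0.2102] ang 83.87 F [ 0.7 -0.1  0.1] w 0.0676 -> tool shift [-392.1   43.3   10.8] tilt 2.48
```

View pics/w6.png

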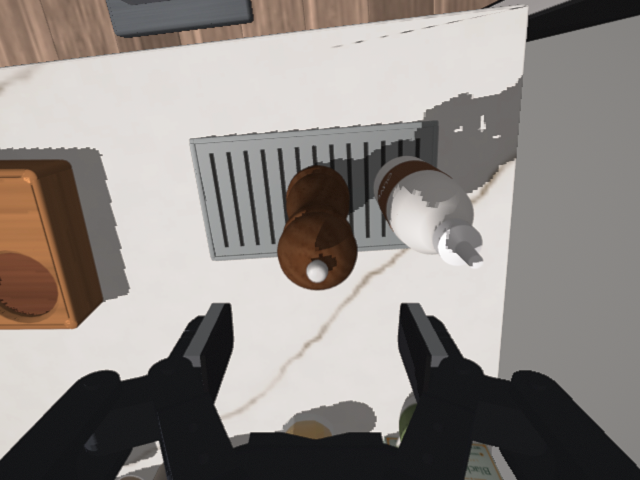

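Pepper at (318,190) and oil at (405,185) both stand on the mat. The left part of the mat is free for the salt.

Request:
carry_out:
  series:
    - [[-12,2,0],0]
    - [[-24,4,0],0]
    - [[-34,6,0],0]
    - [[-38,7,0],0]
    - [[-40,7,0],0]
    - [[-40,7,0],0]
    - [[-40,7,0],0]
    - [[-38,7,0],0]
    - [[-34,6,0],0]
    - [[-28,5,0],0]

```text
clock: 14.35
position: [0.4669, -0.0325, 0.2066]
ee_rot: [0.013, 0.739, 0.673, 0.013]
contact_force: [0.6, 0.1, -0.6]
width: 0.0678
```

```bash
python3 st.py .4795 -.0835 .17
```

```text
clock 14.35 pos [ 0.4669 -0.0325  0.2066] ang 84.66 F [ 0.6  0.1 -0.6] w 0.0678 -> tool shift [-49.7  15.9  37.1] tilt 2.11
```

Request:
carry_out:
  series:
    - [[-16,2,3],0]
    - [[-10,3,5],0]
    - [[-6,2,5],0]
    - [[-3,2,5],0]
    - [[-1,1,3],0]

```text
clock: 14.77
position: [0.4698, -0.0804, 0.182]
ee_rot: [0.012, 0.743, 0.669, 0.01]
contact_force: [-0.1, -0.2, -0.3]
width: 0.0682
```

```bash
python3 st.py .4795 -.0835 .097 w7.png
```

```text
clock 14.77 pos [ 0.4698 -0.0804  0.182 ] ang 84.04 F [-0.1 -0.2 -0.3] w 0.0682 -> tool shift [-2.   7.3 85.2] tilt 1.76
```

View pics/w7.png

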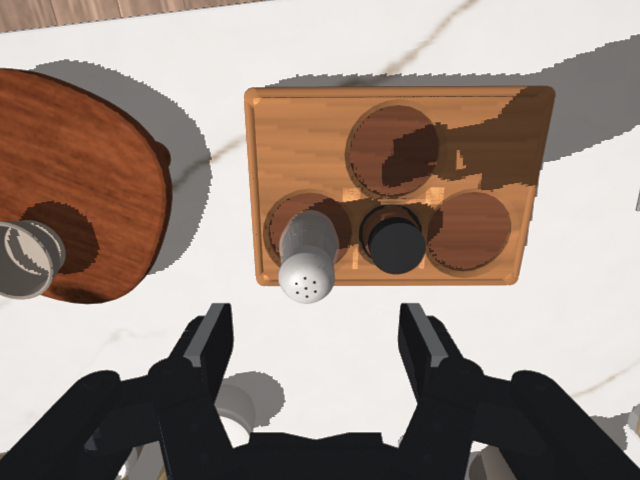

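Run:
```python
from h import *
f,K,R,c=cam("wrist")
P=lambda u,z:np.round(ray(u,z,K,R,c),4)
print("salt top",P((307,287),.13),P((307,280),.125),"amber",P((398,244),.078))
print("wells oil",P((393,150),.047),"pep",P((469.5,231),.047),"salt",P((307,232),.047))
for u in((246,89),(554,88),(258,283),(519,283)):print(P(u,.046))
```

```text
salt top [ 0.482  -0.0874  0.13  ] [ 0.4801 -0.0873  0.125 ] amber [ 0.4825 -0.0253  0.078 ]
wells oil [ 0.4228 -0.0208  0.047 ] pep [0.4902 0.0358 0.047 ] salt [ 0.4781 -0.0887  0.047 ]
[ 0.372  -0.1185  0.046 ]
[0.3929 0.0893 0.046 ]
[ 0.518  -0.1332  0.046 ]
[0.54  0.078 0.046]
```

Request:
carry_out:
  series:
    - [[-3,5,3],0]
    - [[-2,5,8],0]
    - [[0,0.5,14],0]
    - [[0,0,16],0]
    - [[0,-1,16],0]
    - [[0,-1,12],0]
    - [[0,0,7],0]
    - [[0,0,4],0]

```text
clock: 15.53
position: [0.4863, -0.0821, 0.0989]
ee_rot: [0.014, 0.739, 0.673, 0.013]
contact_force: [0.1, 0.0, -0.2]
width: 0.0681
```

```bash
python3 st.py .481 -.0865 .096
```

```text
clock 15.53 pos [ 0.4863 -0.0821  0.0989] ang 84.64 F [ 0.1  0.  -0.2] w 0.0681 -> tool shift [-4.9 -5.   2.7] tilt 2.17
```

Request:
carry_out:
  series:
    - [[-4.9,-5,2.5],0]
    - [[0,0,0],0]
    - [[0,0,0],0]
    - [[0,0,0],0]
    - [[0,0,0],0]
    - [[0,0,0],0]
  fingers: 22
  squeeze: 35

```text
clock: 16.03
position: [0.482, -0.0868, 0.0968]
ee_rot: [0.015, 0.739, 0.674, 0.013]
contact_force: [-0.5, -0.0, -1.3]
width: 0.0325
```

Request:
carry_out:
  series:
    - [[0,0,-3],0]
    - [[0,0,-5],0]
    - [[0,0,-8],0]
    - [[0,0,-8],0]
    - [[0,0,-8],0]
    - [[0,0,-6],0]

```text
clock: 16.53
position: [0.4798, -0.0865, 0.1382]
ee_rot: [0.015, 0.739, 0.674, 0.013]
contact_force: [0.6, -0.1, -0.6]
width: 0.0324
```

```bash
python3 st.py .4455 .233 .14
```

```text
clock 16.53 pos [ 0.4798 -0.0865  0.1382] ang 84.73 F [ 0.6 -0.1 -0.6] w 0.0324 -> tool shift [315.  -63.4  -4.5] tilt 2.25
```

Request:
carry_out:
  series:
    - [[0,0,-8],0]
    - [[4,-4,-10],0]
    - [[10,-8,-8],0]
    - [[20,-9,-4],0]
    - [[30,-9,0],0]
    - [[34,-9,0],0]
    - [[36,-8,0],0]
    - [[36,-6,0],0]
    - [[34,-4,0],0]
    - [[28,-3,0],0]

```text
clock: 17.37
position: [0.4357, 0.1574, 0.1758]
ee_rot: [0.019, 0.743, 0.669, 0.016]
contact_force: [0.3, -0.1, -0.8]
width: 0.0325
```

```bash
python3 st.py .446 .231 .14
```

```text
clock 17.37 pos [0.4357 0.1574 0.1758] ang 84.02 F [ 0.3 -0.1 -0.8] w 0.0325 -> tool shift [74.3  0.8 35.8] tilt 2.79
```

Request:
carry_out:
  series:
    - [[22,0,3],0]
    - [[16,0,8],0]
    - [[10,0,12],0]
    - [[4,0,14],0]
    - [[1,0,14],0]
    - [[0,0,14],0]
    - [[0,0,12],0]
    - [[0,0,8],0]
    - [[0,0,4],0]

```text
clock: 18.12
position: [0.4357, 0.2259, 0.0914]
ee_rot: [0.017, 0.738, 0.674, 0.02]
contact_force: [-0.4, -0.1, -1.2]
width: 0.0326
```

```bash
python3 st.py .446 .231 .0598
```

```text
clock 18.12 pos [0.4357 0.2259 0.0914] ang 84.83 F [-0.4 -0.1 -1.2] w 0.0326 -> tool shift [ 5.8  8.2 32.1] tilt 3.0
```

Request:
carry_out:
  series:
    - [[2,2,5],0]
    - [[1,2,8],0]
    - [[0,2,7],0]
    - [[0,0,4],0]
    - [[0,0,3],0]

```text
clock: 18.53
position: [0.4442, 0.2294, 0.0644]
ee_rot: [0.017, 0.738, 0.674, 0.021]
contact_force: [1.1, -0.2, -1.5]
width: 0.0322
```

```bash
python3 st.py .446 .231 .0598
```

```text
clock 18.53 pos [0.4442 0.2294 0.0644] ang 84.83 F [ 1.1 -0.2 -1.5] w 0.0322 -> tool shift [1.8 1.3 4.7] tilt 3.16
```

Request:
carry_out:
  series:
    - [[0,0,2],0]
    - [[0,0,1.5],0]
    - [[0,0,1],0]
    - [[0,0,1],0]

```text
clock: 18.87
position: [0.4454, 0.2291, 0.0584]
ee_rot: [0.018, 0.738, 0.674, 0.022]
contact_force: [-0.6, -1.9, 9.6]
width: 0.0323
```

Salt is down. Releasing it (opening 50) and rising.

Request:
carry_out:
  series:
    - [[0,0,-0.5],0]
    - [[0,0,0],0]
    - [[0,0,0],0]
    - [[0,0,-5],0]
    - [[0,0,-10],0]
    - [[0,0,-16],0]
    - [[0,0,-22],0]
    - [[0,0,-24],0]
    - [[0,0,-18],0]
    - [[0,0,-10],0]
  fingers: 52

```text
clock: 19.7
position: [0.4374, 0.2282, 0.1682]
ee_rot: [0.016, 0.738, 0.674, 0.02]
contact_force: [0.7, -0.3, 1.1]
width: 0.0519
```

```bash
python3 st.py .485 -.024 .15 w8.png
```

```text
clock 19.7 pos [0.4374 0.2282 0.1682] ang 84.77 F [ 0.7 -0.3  1.1] w 0.0519 -> tool shift [-247.    69.4   20.1] tilt 2.92
```

View pics/w8.png

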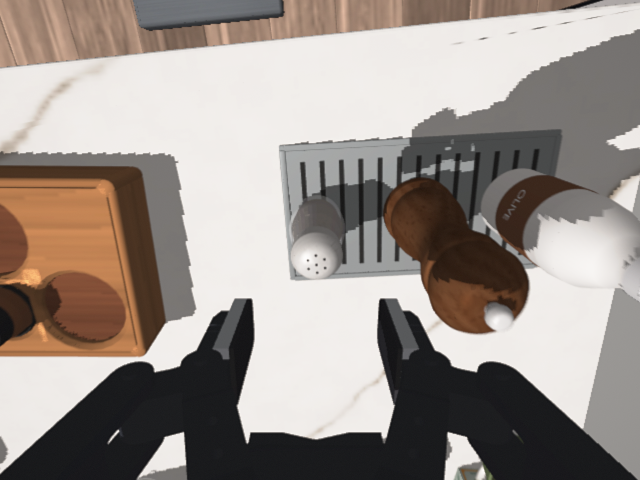

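All three stand upright on the mat: salt base (318,215), pepper (418,205), oil (520,200). Now the amber jar.

Request:
carry_out:
  series:
    - [[-12,4,0],0]
    - [[-22,7,0],0]
    - [[-30,9,0],0]
    - [[-34,9,0],0]
    - [[-34,9,0],0]
    - [[-32,8,0],0]
    - [[-26,7,0],0]
    - [[-18,6,0],0]
    - [[-12,4,0],0]
    - [[-6,2,0],0]
  fingers: 64

```text
clock: 20.58
position: [0.4847, -0.009, 0.1723]
ee_rot: [0.018, 0.736, 0.676, 0.025]
contact_force: [-0.2, 0.4, -0.1]
width: 0.0642
```

```bash
python3 st.py .485 -.0245 .052
```

```text
clock 20.58 pos [ 0.4847 -0.009   0.1723] ang 85.15 F [-0.2  0.4 -0.1] w 0.0642 -> tool shift [-16.9  -5.7 120. ] tilt 3.54
```

Request:
carry_out:
  series:
    - [[-6,0.5,6],0]
    - [[-5,0,12],0]
    - [[-3,-1,16],0]
    - [[-1,-1.5,18],0]
    - [[0,-2,16],0]
    - [[0,-1.5,10],0]
    - [[0,-1,6],0]

```text
clock: 21.17
position: [0.4823, -0.0223, 0.0835]
ee_rot: [0.018, 0.736, 0.676, 0.027]
contact_force: [-0.4, 0.3, 0.5]
width: 0.0639
```

```bash
python3 st.py .485 -.0245 .052 w9.png
```

```text
clock 21.17 pos [ 0.4823 -0.0223  0.0835] ang 85.16 F [-0.4  0.3  0.5] w 0.0639 -> tool shift [-2.5  0.8 31.6] tilt 3.72
```

View pics/w9.png

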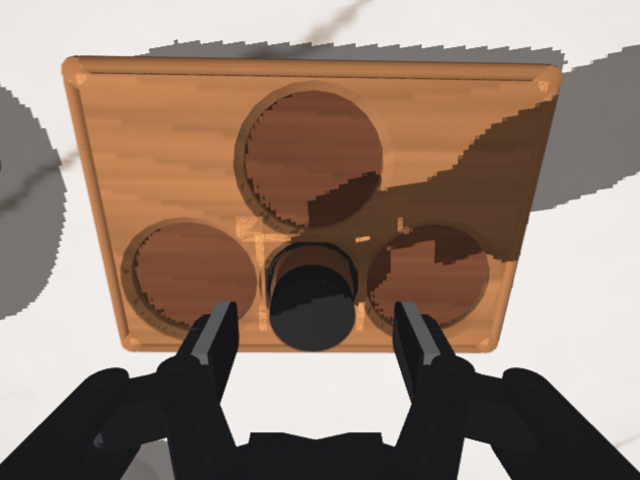

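Run:
```python
from h import *
f,K,R,c=cam("wrist")
P=lambda u,z:np.round(ray(u,z,K,R,c),4)
print("amber",P((312.5,308),.078))
print("wells oil",P((309.5,156),.047),"pep",P((429.5,277),.047),"salt",P((189,275),.047))
for u in((63,64),(561,69),(122,346),(497,347)):print(P(u,.046))
```

```text
amber [ 0.4798 -0.0244  0.078 ]
wells oil [ 0.4194 -0.0202  0.047 ] pep [0.4866 0.0361 0.047 ] salt [ 0.4741 -0.0869  0.047 ]
[ 0.3732 -0.1185  0.046 ]
[0.3924 0.0892 0.046 ]
[ 0.5149 -0.1334  0.046 ]
[0.5358 0.0761 0.046 ]
```

Request:
carry_out:
  series:
    - [[-1.5,-0.5,4],0]
    - [[-0.5,-0.5,8],0]
    - [[0,-0.5,8],0]
    - [[0,0,5],0]
    - [[0,0,2],0]

```text
clock: 21.68
position: [0.4845, -0.0236, 0.0566]
ee_rot: [0.02, 0.735, 0.677, 0.028]
contact_force: [-0.1, 0.0, -0.3]
width: 0.0642
```

```bash
python3 st.py .483 -.0243 .053
```

```text
clock 21.68 pos [ 0.4845 -0.0236  0.0566] ang 85.26 F [-0.1  0.  -0.3] w 0.0642 -> tool shift [-0.9 -1.7  3.5] tilt 4.0
```

Request:
carry_out:
  series:
    - [[-0.9,-1.7,3.5],0]
    - [[0,0,0],0]
    - [[0,0,0],0]
    - [[0,0,0],0]
    - [[0,0,0],0]
    - [[0,0,0],0]
  fingers: 25
  squeeze: 80

```text
clock: 22.18
position: [0.4826, -0.024, 0.0529]
ee_rot: [0.02, 0.735, 0.677, 0.028]
contact_force: [0.7, 1.1, -0.9]
width: 0.0366
```

Request:
carry_out:
  series:
    - [[0,0.1,-2],0]
    - [[0,0.2,-3],0]
    - [[0,0.2,-4],0]
    - [[0,0.3,-5],0]

```text
clock: 22.52
position: [0.4798, -0.0237, 0.0636]
ee_rot: [0.017, 0.736, 0.677, 0.026]
contact_force: [3.0, 0.0, -13.8]
width: 0.0368
```

```bash
python3 st.py .483 -.0243 .105
```

```text
clock 22.52 pos [ 0.4798 -0.0237  0.0636] ang 85.23 F [  3.    0.  -13.8] w 0.0368 -> tool shift [  0.3   5.7 -41.1] tilt 3.58
```

Request:
carry_out:
  series:
    - [[0,2,-4],0]
    - [[0,1.5,-5],0]
    - [[0,1,-6],0]
    - [[0,1,-7],0]
    - [[0,1,-7],0]

```text
clock: 22.93
position: [0.4809, -0.024, 0.0937]
ee_rot: [0.013, 0.736, 0.677, 0.023]
contact_force: [-0.1, 0.5, -2.8]
width: 0.037
```

```bash
python3 st.py .483 -.0243 .13
```

```text
clock 22.93 pos [ 0.4809 -0.024   0.0937] ang 85.22 F [-0.1  0.5 -2.8] w 0.037 -> tool shift [  0.4   4.  -36.2] tilt 3.07
```

Request:
carry_out:
  series:
    - [[0,1,-8],0]
    - [[-2,1,-12],0]
    - [[-8,-1,-12],0]
    - [[-18,-4,-8],0]
    - [[-28,-6,-3],0]
    - [[-32,-7,0],0]
    - [[-32,-7,0],0]
    - [[-30,-7,0],0]
    - [[-24,-5,0],0]
    - [[-16,-4,0],0]

```text
clock: 23.77
position: [0.4346, -0.2192, 0.1564]
ee_rot: [0.031, 0.732, 0.68, 0.032]
contact_force: [-0.4, -0.6, -4.0]
width: 0.0365
```

```bash
python3 st.py .408 -.266 .13 w10.png
python3 - <<'E'
from h import *
f,K,R,c=cam("top")
hsv=cv2.cvtColor(f,cv2.COLOR_BGR2HSV)
b=cv2.resize(f[190:310,375:505],None,fx=5,fy=5,interpolation=cv2.INTER_CUBIC)
w=cv2.imread("pics/w10.png");o=np.zeros((600,800,3),np.uint8);b=cv2.resize(b,(325,300));o[:300,:400]=cv2.resize(w,(400,300));o[:300,420:745]=b
cv2.imwrite("pics/w10c.png",o[:300])
E
```

```text
clock 23.77 pos [ 0.4346 -0.2192  0.1564] ang 85.82 F [-0.4 -0.6 -4. ] w 0.0365 -> tool shift [-48.7 -25.4  24. ] tilt 5.15
```

View pics/w10c.png

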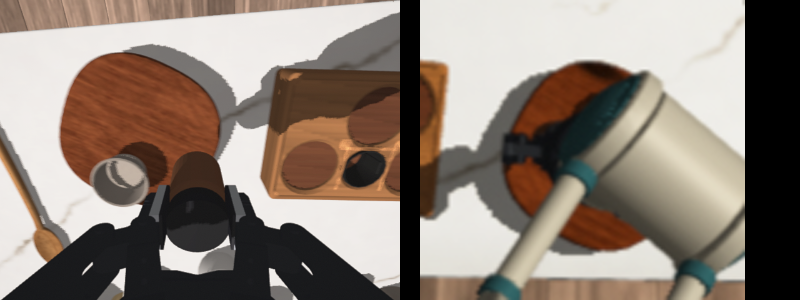

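Request:
carry_out:
  series:
    - [[-14,-6,0],0]
    - [[-10,-6,2],0]
    - [[-7,-5,4],0]
    - [[-4,-4,6],0]
    - [[-2,-3,8],0]
    - [[0,-2,8],0]
    - [[0,-1,6],0]
    - [[0,-0.5,4],0]

```text
clock: 24.53
position: [0.4102, -0.2553, 0.1204]
ee_rot: [0.037, 0.732, 0.679, 0.034]
contact_force: [-0.3, 0.3, -2.9]
width: 0.0372
```

```bash
python3 st.py .408 -.266 .095
```

```text
clock 24.53 pos [ 0.4102 -0.2553  0.1204] ang 85.7 F [-0.3  0.3 -2.9] w 0.0372 -> tool shift [-10.8  -4.   25.2] tilt 5.8
```

Request:
carry_out:
  series:
    - [[-4,-1.5,4],0]
    - [[-3,-1.5,7],0]
    - [[-2,-1,7],0]
    - [[0,-0.5,5],0]
    - [[0,0,2.5],0]

```text
clock: 24.95
position: [0.4074, -0.2633, 0.0905]
ee_rot: [0.036, 0.732, 0.68, 0.035]
contact_force: [-0.1, 1.3, -2.8]
width: 0.0364
```

```bash
python3 st.py .408 -.266 .089
```

```text
clock 24.95 pos [ 0.4074 -0.2633  0.0905] ang 85.8 F [-0.1  1.3 -2.8] w 0.0364 -> tool shift [-2.7  0.6  1.5] tilt 5.68
```

Request:
carry_out:
  series:
    - [[0,0,1.5],0]
    - [[0,0,1],0]
    - [[0,0,1],0]
    - [[0,0,0.5],0]

```text
clock: 25.28
position: [0.4085, -0.2634, 0.089]
ee_rot: [0.036, 0.732, 0.68, 0.035]
contact_force: [-2.4, 0.0, -0.4]
width: 0.0369
```

Request:
carry_out:
  series:
    - [[0,0,1],0]
    - [[0,0,1],0]

```text
clock: 25.45
position: [0.409, -0.2634, 0.0888]
ee_rot: [0.036, 0.731, 0.68, 0.035]
contact_force: [-3.2, 1.9, 8.0]
width: 0.0366
```

Request:
carry_out:
  series:
    - [[0,0,0],0]
    - [[0,0,0],0]
    - [[0,0,0],0]
    - [[0,0.5,-5],0]
    - [[0,1,-12],0]
    - [[0,2,-20],0]
    - [[0,3,-30],0]
    - [[0,3,-30],0]
    - [[0,2,-20],0]
    - [[0,1,-8],0]
  fingers: 62

```text
clock: 26.28
position: [0.4103, -0.2644, 0.22]
ee_rot: [0.038, 0.732, 0.679, 0.036]
contact_force: [-0.4, -0.3, -1.1]
width: 0.0623
```

```bash
python3 st.py .45 .31 .24 w11.png
python3 - <<'E'
from h import *
f,K,R,c=cam("scene");w=cv2.imread("pics/w11.png")
cv2.imwrite("pics/w11c.png",np.hstack([cv2.resize(w,(400,300)),cv2.resize(f,(400,300),interpolation=cv2.INTER_AREA)]))
E
```

```text
clock 26.28 pos [ 0.4103 -0.2644  0.22  ] ang 85.75 F [-0.4 -0.3 -1.1] w 0.0623 -> tool shift [575.8  -0.9 -19.4] tilt 5.96
```

View pics/w11c.png

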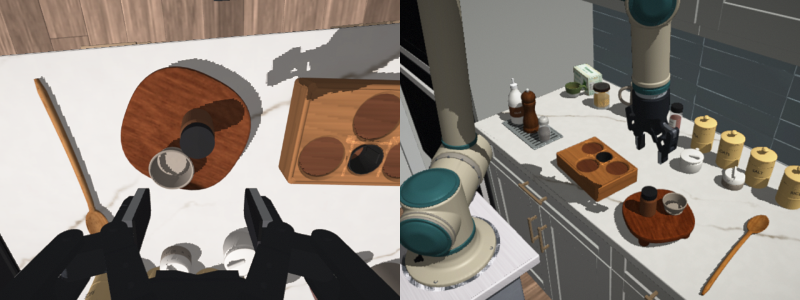

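Run:
```python
from h import *
f,K,R,c=cam("wrist")
print("jar",ray((396,282),.114,K,R,c),"bowl",ray((344,338),.073,K,R,c))
f,K,R,c=cam("scene")
print("jar",ray((1.6*(649-400),1.6*189),.114,K,R,c),"bowl",ray((1.6*(675-400),1.6*201),.073,K,R,c))
f,K,R,c=cam("top");u=proj((.409,-.2635,.114),K,R,c);print(u)
```

```text
jar [ 0.46077108 -0.20978696  0.114     ] bowl [ 0.54299044 -0.24832547  0.073     ]
jar [ 0.41989267 -0.26006532  0.114     ] bowl [ 0.47024783 -0.30578503  0.073     ]
[444.89866068 261.28706222]
```

Request:
carry_out:
  series:
    - [[12,0,-2],0]
    - [[24,0,-2],0]
    - [[32,0,-2],0]
    - [[36,0,-2],0]
    - [[38,0,-2],0]
    - [[38,0,-2],0]
    - [[38,0,-2],0]
    - [[38,0,-2],0]
    - [[38,0,0],0]
    - [[38,0,0],0]
  fingers: 70

```text
clock: 27.37
position: [0.4237, 0.0835, 0.2216]
ee_rot: [0.02, 0.738, 0.673, 0.03]
contact_force: [0.8, 0.4, -0.3]
width: 0.0698
```

```bash
python3 st.py .4503 .3107 .22
```

```text
clock 27.37 pos [0.4237 0.0835 0.2216] ang 84.74 F [ 0.8  0.4 -0.3] w 0.0698 -> tool shift [228.6   5.4   6.2] tilt 4.14
```

Request:
carry_out:
  series:
    - [[36,1,0],0]
    - [[34,1,0],0]
    - [[32,1,0],0]
    - [[28,1,0],0]
    - [[22,1,0],0]
    - [[18,1,0],0]
    - [[12,1,0],0]
    - [[7,0,0],0]
    - [[4,0,0],0]

```text
clock: 28.12
position: [0.4316, 0.296, 0.2128]
ee_rot: [0.011, 0.734, 0.679, 0.019]
contact_force: [0.0, -0.4, -0.5]
width: 0.0697
```

```bash
python3 st.py .4503 .3107 .111
```

```text
clock 28.12 pos [0.4316 0.296  0.2128] ang 85.52 F [ 0.  -0.4 -0.5] w 0.0697 -> tool shift [ 14.8  13.1 102.7] tilt 2.58
```

Request:
carry_out:
  series:
    - [[6,8,3],0]
    - [[5,7,8],0]
    - [[3,4,14],0]
    - [[1,0,16],0]
    - [[0,-1,16],0]
    - [[0,-1,16],0]
    - [[0,-1,10],0]
    - [[0,0,5],0]

```text
clock: 28.78
position: [0.4572, 0.3084, 0.118]
ee_rot: [0.012, 0.736, 0.677, 0.019]
contact_force: [-0.1, 1.2, -0.6]
width: 0.07
```

```bash
python3 st.py .4503 .3107 .111
```

```text
clock 28.78 pos [0.4572 0.3084 0.118 ] ang 85.21 F [-0.1  1.2 -0.6] w 0.07 -> tool shift [ 1.6 -7.4  6.8] tilt 2.55
```

Request:
carry_out:
  series:
    - [[1.6,-7.4,4],0]
    - [[0,-0.5,2.5],0]

```text
clock: 28.95
position: [0.4498, 0.3093, 0.1089]
ee_rot: [0.012, 0.737, 0.676, 0.017]
contact_force: [-1.1, -0.5, 0.4]
width: 0.0703
```

Request:
carry_out:
  series:
    - [[0,0,0.5],0]
    - [[0,0,0],0]
    - [[0,0,0],0]
    - [[0,0,0],0]
    - [[0,0,0],0]
  fingers: 35
  squeeze: 40

```text
clock: 29.37
position: [0.4504, 0.3096, 0.1095]
ee_rot: [0.012, 0.737, 0.676, 0.018]
contact_force: [-0.1, 0.1, -2.3]
width: 0.0474
```

Request:
carry_out:
  series:
    - [[0,0.2,-4],0]
    - [[0,0.3,-7],0]
    - [[0,0.5,-12],0]
    - [[0,0.5,-14],0]
    - [[0,0.5,-16],0]
    - [[0,0.5,-14],0]
    - [[0,0,-8],0]

```text
clock: 29.95
position: [0.4478, 0.3077, 0.1881]
ee_rot: [0.012, 0.737, 0.676, 0.015]
contact_force: [1.1, 0.7, -1.6]
width: 0.0472
```

```bash
python3 st.py .4945 .0346 .19
```

```text
clock 29.95 pos [0.4478 0.3077 0.1881] ang 85.05 F [ 1.1  0.7 -1.6] w 0.0472 -> tool shift [-268.    70.2   -1. ] tilt 2.23
```

Request:
carry_out:
  series:
    - [[0,0.5,-10],0]
    - [[0,0.5,-14],0]
    - [[-8,2,-8],0]
    - [[-18,5,-2],0]
    - [[-28,8,0],0]
    - [[-32,9,0],0]
    - [[-34,9,0],0]
    - [[-34,9,0],0]
    - [[-32,8,0],0]
    - [[-26,7,0],0]

```text
clock: 30.78
position: [0.4866, 0.0859, 0.2292]
ee_rot: [0.013, 0.733, 0.68, 0.019]
contact_force: [0.8, 0.1, -2.6]
width: 0.0469
```

```bash
python3 st.py .4945 .0346 .17
```

```text
clock 30.78 pos [0.4866 0.0859 0.2292] ang 85.77 F [ 0.8  0.1 -2.6] w 0.0469 -> tool shift [-51.2   9.   59.1] tilt 2.64
```

Request:
carry_out:
  series:
    - [[-18,2,3],0]
    - [[-11,2,8],0]
    - [[-6,2,12],0]
    - [[-3,0,12],0]
    - [[-1,-0.5,10],0]
    - [[0,-0.5,6],0]
    - [[0,0,3],0]

```text
clock: 31.37
position: [0.4905, 0.0323, 0.175]
ee_rot: [0.017, 0.736, 0.676, 0.017]
contact_force: [-0.3, -0.1, -2.8]
width: 0.0471
```

```bash
python3 st.py .4945 .0346 .158
```

```text
clock 31.37 pos [0.4905 0.0323 0.175 ] ang 85.13 F [-0.3 -0.1 -2.8] w 0.0471 -> tool shift [ 2.6  3.  17.2] tilt 2.75
```

Request:
carry_out:
  series:
    - [[1.5,2.5,3],0]
    - [[1,1,6],0]
    - [[0,0,5],0]
    - [[0,-0.5,3],0]

```text
clock: 31.7
position: [0.4954, 0.0349, 0.1579]
ee_rot: [0.017, 0.736, 0.676, 0.018]
contact_force: [-0.5, 0.3, -2.5]
width: 0.0472
```

```bash
python3 st.py .4955 .0346 .1465
```

```text
clock 31.7 pos [0.4954 0.0349 0.1579] ang 85.17 F [-0.5  0.3 -2.5] w 0.0472 -> tool shift [-0.3 -0.4 11.4] tilt 2.87
```

Request:
carry_out:
  series:
    - [[0,-0.5,3],0]
    - [[0,-0.5,3],0]
    - [[0,-0.3,2],0]
    - [[0,-0.3,2],0]
    - [[0,0,1],0]

```text
clock: 32.12
position: [0.4942, 0.0358, 0.1455]
ee_rot: [0.017, 0.735, 0.677, 0.018]
contact_force: [-0.6, -0.0, 0.3]
width: 0.0475
```

```bash
python3 st.py .4955 .0346 .1465
```

```text
clock 32.12 pos [0.4942 0.0358 0.1455] ang 85.27 F [-0.6 -0.   0.3] w 0.0475 -> tool shift [-1.1  1.4 -0.9] tilt 2.85
```

Request:
carry_out:
  series:
    - [[0,0,1],0]
    - [[0,0,0.5],0]

```text
clock: 32.28
position: [0.4956, 0.0358, 0.1454]
ee_rot: [0.018, 0.735, 0.677, 0.019]
contact_force: [-0.7, 0.2, 0.4]
width: 0.0472
```

Request:
carry_out:
  series:
    - [[0,0,0],0]
    - [[0,0,0],0]
    - [[0,0,0],0]
    - [[0,0.3,-6],0]
    - [[0,0.6,-12],0]
    - [[0,1,-18],0]
    - [[0,1,-20],0]
    - [[0,0.5,-16],0]
    - [[0,0,-8],0]
  fingers: 72

```text
clock: 33.03
position: [0.4938, 0.0355, 0.2288]
ee_rot: [0.017, 0.736, 0.677, 0.018]
contact_force: [1.3, 0.0, 0.3]
width: 0.0722
```

```bash
python3 st.py .4454 .2291 .18
```

```text
clock 33.03 pos [0.4938 0.0355 0.2288] ang 85.25 F [1.3 0.  0.3] w 0.0722 -> tool shift [188.8 -66.6  46.1] tilt 2.87
```

Request:
carry_out:
  series:
    - [[10,-4,0],0]
    - [[20,-7,0],0]
    - [[26,-9,3],0]
    - [[28,-10,5],0]
    - [[26,-9,6],0]
    - [[20,-7,6],0]
    - [[14,-5,6],0]
    - [[8,-3,6],0]
    - [[4,-1,6],0]
  fingers: 54

```text
clock: 33.78
position: [0.4504, 0.2049, 0.1864]
ee_rot: [0.018, 0.737, 0.675, 0.02]
contact_force: [-0.5, -0.5, -0.3]
width: 0.0542
```

```bash
python3 st.py .4454 .2291 .0595
```

```text
clock 33.78 pos [0.4504 0.2049 0.1864] ang 84.96 F [-0.5 -0.5 -0.3] w 0.0542 -> tool shift [ 23.  -13.9 126.5] tilt 3.05
```

Request:
carry_out:
  series:
    - [[8,-3,5],0]
    - [[7,-3,10],0]
    - [[4,-2,16],0]
    - [[2,-1,18],0]
    - [[1,-1,18],0]
    - [[0,-1,16],0]
    - [[0,-1,10],0]
    - [[0,-0.5,6],0]

```text
clock: 34.45
position: [0.4448, 0.229, 0.0798]
ee_rot: [0.018, 0.739, 0.674, 0.019]
contact_force: [0.2, -0.2, -0.3]
width: 0.054
```

```bash
python3 st.py .4454 .2291 .0595
```

```text
clock 34.45 pos [0.4448 0.229  0.0798] ang 84.74 F [ 0.2 -0.2 -0.3] w 0.054 -> tool shift [ 0.  -0.4 20.3] tilt 3.04
```

Request:
carry_out:
  series:
    - [[0,-0.5,5],0]
    - [[0,-0.5,7],0]
    - [[0,-0.5,5],0]
    - [[0,0,2.5],0]
    - [[0,0,1],0]

```text
clock: 34.87
position: [0.4446, 0.2282, 0.0566]
ee_rot: [0.018, 0.739, 0.673, 0.019]
contact_force: [0.6, 0.4, -0.2]
width: 0.0542
```

Request:
carry_out:
  series:
    - [[0,0,0],0]
    - [[0,0,0],0]
    - [[0,0,0],0]
    - [[0,0,0],0]
    - [[0,0,0],0]
  fingers: 22
  squeeze: 35

```text
clock: 35.28
position: [0.4458, 0.2287, 0.0579]
ee_rot: [0.019, 0.739, 0.673, 0.02]
contact_force: [-0.2, -0.2, -1.1]
width: 0.0329
```

Request:
carry_out:
  series:
    - [[0,0.2,-5],0]
    - [[0,0.4,-10],0]
    - [[0,0.7,-16],0]
    - [[0,0.7,-18],0]
    - [[0,0.7,-18],0]
    - [[0,0.4,-10],0]

```text
clock: 35.78
position: [0.4417, 0.2273, 0.1364]
ee_rot: [0.017, 0.739, 0.673, 0.016]
contact_force: [-0.1, 0.4, -1.1]
width: 0.033
```

```bash
python3 st.py .44 -.0868 .155
```

```text
clock 35.78 pos [0.4417 0.2273 0.1364] ang 84.59 F [-0.1  0.4 -1.1] w 0.033 -> tool shift [-312.9   28.8  -17.6] tilt 2.71
```

Request:
carry_out:
  series:
    - [[-4,0,-8],0]
    - [[-14,0,-10],0]
    - [[-26,0,-6],0]
    - [[-34,0,0],0]
    - [[-36,0,0],0]
    - [[-36,0,0],0]
    - [[-36,0,0],0]
    - [[-34,0,0],0]
    - [[-28,0,0],0]
    - [[-22,0,0],0]

```text
clock: 36.62
position: [0.4157, -0.0485, 0.1665]
ee_rot: [0.02, 0.735, 0.677, 0.021]
contact_force: [1.3, -0.9, -1.2]
width: 0.0332
```

```bash
python3 st.py .43 -.0868 .16
```

```text
clock 36.62 pos [ 0.4157 -0.0485  0.1665] ang 85.32 F [ 1.3 -0.9 -1.2] w 0.0332 -> tool shift [-37.1  17.    7.4] tilt 3.37
```

Clear of the pepper. Next, over to the salt's well: TCP target about (.482,-.087).

Request:
carry_out:
  series:
    - [[-14,6,0],0]
    - [[-8,12,0],0]
    - [[-4,14,1],0]
    - [[-2,13,2],0]
    - [[0,9,3],0]
    - [[0,5,4],0]
    - [[0,2,4],0]

```text
clock: 37.2
position: [0.4797, -0.087, 0.1561]
ee_rot: [0.021, 0.737, 0.675, 0.022]
contact_force: [-0.2, 0.3, -0.7]
width: 0.0327
```

```bash
python3 st.py .4817 -.0867 .112
```

```text
clock 37.2 pos [ 0.4797 -0.087   0.1561] ang 84.98 F [-0.2  0.3 -0.7] w 0.0327 -> tool shift [ 0.3 -0.7 44.2] tilt 3.48
```

Request:
carry_out:
  series:
    - [[0,-0.5,6],0]
    - [[0,-0.5,10],0]
    - [[0,-0.8,12],0]
    - [[0,-0.8,10],0]
    - [[0,-0.5,6],0]
    - [[0,-0.3,3],0]

```text
clock: 37.7
position: [0.4776, -0.0811, 0.103]
ee_rot: [0.018, 0.734, 0.678, 0.02]
contact_force: [-0.2, 0.2, -1.1]
width: 0.0328
```

```bash
python3 st.py .4817 -.0867 .0949
```

```text
clock 37.7 pos [ 0.4776 -0.0811  0.103 ] ang 85.45 F [-0.2  0.2 -1.1] w 0.0328 -> tool shift [-5.3  4.1  8.3] tilt 3.08
```

Request:
carry_out:
  series:
    - [[-3,2.5,0],0]
    - [[-2.5,1.5,1],0]
    - [[0,0,2],0]
    - [[0,0,2],0]

```text
clock: 38.03
position: [0.4813, -0.0865, 0.0977]
ee_rot: [0.017, 0.734, 0.679, 0.02]
contact_force: [0.9, 0.1, -2.0]
width: 0.0329
```

```bash
python3 st.py .4817 -.0867 .0949
```

```text
clock 38.03 pos [ 0.4813 -0.0865  0.0977] ang 85.55 F [ 0.9  0.1 -2. ] w 0.0329 -> tool shift [-0.2  0.3  2.8] tilt 3.04
```

Request:
carry_out:
  series:
    - [[0,0,1.5],0]
    - [[0,0,1],0]
    - [[0,0,1],0]
    - [[0,0,1],0]

```text
clock: 38.37
position: [0.4826, -0.0871, 0.0939]
ee_rot: [0.019, 0.734, 0.679, 0.021]
contact_force: [-1.5, 1.3, 8.9]
width: 0.0332
```

Request:
carry_out:
  series:
    - [[0,0,-0.5],0]
    - [[0,0,0],0]
    - [[0,0,0],0]
    - [[0,0.3,-5],0]
    - [[0,0.6,-12],0]
    - [[0,1,-22],0]
    - [[0,0,-28],0]
    - [[0,-2,-28],0]
    - [[0,-6,-20],0]
    - [[0,-12,-8],0]
  fingers: 54

```text
clock: 39.2
position: [0.4576, -0.0857, 0.2215]
ee_rot: [0.017, 0.734, 0.679, 0.02]
contact_force: [-0.6, -0.8, -0.5]
width: 0.0541
```

```bash
python3 st.py .4499 .393 .215
```

```text
clock 39.2 pos [ 0.4576 -0.0857  0.2215] ang 85.52 F [-0.6 -0.8 -0.5] w 0.0541 -> tool shift [476.6 -45.4   7.1] tilt 3.01
```

Request:
carry_out:
  series:
    - [[12,-12,0],0]
    - [[24,-10,0],0]
    - [[34,-4,0],0]
    - [[38,-2,0],0]
    - [[38,-2,0],0]
    - [[38,-2,0],0]
    - [[38,-2,0],0]
    - [[38,-1,0],0]
    - [[38,-1,0],0]
    - [[36,-1,0],0]

```text
clock: 40.03
position: [0.438, 0.2621, 0.2212]
ee_rot: [0.019, 0.739, 0.673, 0.02]
contact_force: [0.7, -0.0, 0.5]
width: 0.0539
```

```bash
python3 st.py .4499 .393 .215
```

```text
clock 40.03 pos [0.438  0.2621 0.2212] ang 84.67 F [ 0.7 -0.   0.5] w 0.0539 -> tool shift [131.4  -0.6   6.6] tilt 3.12
```

Request:
carry_out:
  series:
    - [[30,0,0],0]
    - [[26,0,0],0]
    - [[20,0,0],0]
    - [[14,0,0],0]
    - [[9,0,0],0]
    - [[5,0,0],0]
    - [[2,0,0],0]

```text
clock: 40.62
position: [0.4364, 0.3831, 0.216]
ee_rot: [0.015, 0.735, 0.678, 0.016]
contact_force: [0.3, 0.2, -0.9]
width: 0.0544
```

```bash
python3 st.py .4499 .393 .1245
```

```text
clock 40.62 pos [0.4364 0.3831 0.216 ] ang 85.35 F [ 0.3  0.2 -0.9] w 0.0544 -> tool shift [10.7  8.7 92. ] tilt 2.52
```

Request:
carry_out:
  series:
    - [[5,6,3],0]
    - [[4,5,6],0]
    - [[2,2,8],0]
    - [[0,0,7],0]
    - [[0,0,4],0]

```text
clock: 41.03
position: [0.4532, 0.3912, 0.1867]
ee_rot: [0.016, 0.736, 0.677, 0.016]
contact_force: [-0.7, -0.6, 0.4]
width: 0.0544
```

```bash
python3 st.py .4499 .393 .1245
```

```text
clock 41.03 pos [0.4532 0.3912 0.1867] ang 85.18 F [-0.7 -0.6  0.4] w 0.0544 -> tool shift [ 1.4 -6.2 62. ] tilt 2.57
```

Request:
carry_out:
  series:
    - [[1,-3,5],0]
    - [[0.5,-2.5,10],0]
    - [[0,-1,13],0]
    - [[0,-1,12],0]
    - [[0,-0.5,8],0]
    - [[0,-0.5,4],0]

```text
clock: 41.53
position: [0.4454, 0.3908, 0.1285]
ee_rot: [0.016, 0.737, 0.675, 0.014]
contact_force: [0.1, -0.8, -0.1]
width: 0.0541
```

```bash
python3 st.py .4499 .393 .1245
```

```text
clock 41.53 pos [0.4454 0.3908 0.1285] ang 85.01 F [ 0.1 -0.8 -0.1] w 0.0541 -> tool shift [2.5 4.1 4.2] tilt 2.42
```

Request:
carry_out:
  series:
    - [[2,3.5,2.5],0]
    - [[0,0.5,1],0]

```text
clock: 41.7
position: [0.449, 0.392, 0.1236]
ee_rot: [0.016, 0.737, 0.676, 0.013]
contact_force: [-0.4, -0.6, 0.4]
width: 0.054
```

Request:
carry_out:
  series:
    - [[0,0,0],0]
    - [[0,0,0],0]
    - [[0,0,0],0]
    - [[0,0,0],0]
    - [[0,0,0],0]
    - [[0,0,0],0]
  fingers: 10
  squeeze: 50

```text
clock: 42.2
position: [0.4495, 0.3926, 0.1241]
ee_rot: [0.015, 0.737, 0.675, 0.014]
contact_force: [-0.6, -0.2, -2.0]
width: 0.0282
```

Request:
carry_out:
  series:
    - [[0,0.2,-4],0]
    - [[0,0.4,-8],0]
    - [[0,0.6,-14],0]
    - [[0,0.7,-16],0]
    - [[0,0.7,-16],0]
    - [[0,0.4,-12],0]
    - [[0,0,-6],0]

```text
clock: 42.78
position: [0.4469, 0.3905, 0.202]
ee_rot: [0.015, 0.737, 0.676, 0.009]
contact_force: [0.2, 0.8, -3.1]
width: 0.0285
```

```bash
python3 st.py .4258 -.0192 .2
```

```text
clock 42.78 pos [0.4469 0.3905 0.202 ] ang 85.01 F [ 0.2  0.8 -3.1] w 0.0285 -> tool shift [-409.9   14.5    5.6] tilt 1.98
```

Request:
carry_out:
  series:
    - [[-10,0,0],0]
    - [[-20,0,0],0]
    - [[-28,0,0],0]
    - [[-32,0,0],0]
    - [[-34,0,0],0]
    - [[-34,0,0],0]
    - [[-34,0,0],0]
    - [[-34,0,0],0]
    - [[-34,0,0],0]
    - [[-32,0,0],0]

```text
clock: 43.62
position: [0.4156, 0.089, 0.2006]
ee_rot: [0.014, 0.733, 0.68, 0.007]
contact_force: [1.3, -0.3, -3.3]
width: 0.0281
```

```bash
python3 st.py .426 -.0193 .2
```

```text
clock 43.62 pos [0.4156 0.089  0.2006] ang 85.73 F [ 1.3 -0.3 -3.3] w 0.0281 -> tool shift [-107.2   18.3    2. ] tilt 1.81
```

Request:
carry_out:
  series:
    - [[-26,0,0],0]
    - [[-21,1,0],0]
    - [[-16,2,0],0]
    - [[-10,3,0],0]
    - [[-6,3,0],0]
    - [[-3,3,2],0]
    - [[-1,2,3],0]

```text
clock: 44.2
position: [0.4132, -0.0082, 0.194]
ee_rot: [0.013, 0.736, 0.677, 0.002]
contact_force: [0.4, -0.4, -3.8]
width: 0.028
```

```bash
python3 st.py .426 -.0193 .175
```

```text
clock 44.2 pos [ 0.4132 -0.0082  0.194 ] ang 85.21 F [ 0.4 -0.4 -3.8] w 0.028 -> tool shift [-9.7 13.2 19.4] tilt 1.56
```

Request:
carry_out:
  series:
    - [[-4,5,1],0]
    - [[-3,4,3],0]
    - [[-2,2,5],0]
    - [[0,0,5],0]
    - [[0,0,3],0]

```text
clock: 44.62
position: [0.4252, -0.0175, 0.1748]
ee_rot: [0.013, 0.735, 0.678, 0.002]
contact_force: [-1.3, 0.3, -4.6]
width: 0.0279
```

```bash
python3 st.py .426 -.0193 .1613
```

```text
clock 44.62 pos [ 0.4252 -0.0175  0.1748] ang 85.38 F [-1.3  0.3 -4.6] w 0.0279 -> tool shift [-1.6  0.6 13.6] tilt 1.46
```

Request:
carry_out:
  series:
    - [[-1,1.5,2],0]
    - [[-0.5,1,3],0]
    - [[0,0,3],0]
    - [[0,0,2],0]

```text
clock: 44.95
position: [0.4274, -0.0184, 0.1628]
ee_rot: [0.011, 0.734, 0.679, 0.001]
contact_force: [-0.4, 0.5, -4.3]
width: 0.0284
```

```bash
python3 st.py .428 -.0193 .1613 w12.png
```

```text
clock 44.95 pos [ 0.4274 -0.0184  0.1628] ang 85.47 F [-0.4  0.5 -4.3] w 0.0284 -> tool shift [-0.8  0.6  1.5] tilt 1.32
```

Request:
carry_out:
  series:
    - [[0,0,1],0]
    - [[0,0,1],0]
    - [[0,0,1],0]
    - [[0,0,0.5],0]

```text
clock: 45.33
position: [0.4288, -0.0184, 0.1614]
ee_rot: [0.013, 0.734, 0.679, 0.003]
contact_force: [-0.9, 0.5, -1.4]
width: 0.028
```

Request:
carry_out:
  series:
    - [[0,0,0.8],0]
    - [[0,0,0.5],0]

```text
clock: 45.5
position: [0.4296, -0.0185, 0.1614]
ee_rot: [0.014, 0.734, 0.679, 0.004]
contact_force: [-1.1, 0.7, 2.2]
width: 0.0278
```

Request:
carry_out:
  series:
    - [[0,0,0],0]
    - [[0,0,0],0]
    - [[0,0,0],0]
    - [[0,0,-5],0]
    - [[0,0,-12],0]
    - [[0,0,-20],0]
    - [[0,0,-24],0]
    - [[0,0,-18],0]
    - [[0,0,-10],0]
  fingers: 60

```text
clock: 46.25
position: [0.426, -0.0172, 0.252]
ee_rot: [0.012, 0.734, 0.679, 0.002]
contact_force: [0.4, -0.1, 0.5]
width: 0.0601
```

Request:
carry_out:
  series:
    - [[0,-10,0],0]
    - [[0,-18,0],0]
    - [[0,-18,-5],0]
    - [[0,-12,-6],0]
    - [[0,-6,-4],0]
    - [[0,-2,-2],0]

```text
clock: 46.75
position: [0.356, -0.0115, 0.269]
ee_rot: [0.013, 0.734, 0.679, 0.002]
contact_force: [-0.1, 0.1, 0.0]
width: 0.06
```

```bash
python3 st.py .4 0 .25 w13.png
python3 - <<'E'
from h import *
f,K,R,c=cam("scene");w=cv2.imread("pics/w13.png")
a=cv2.resize(f[190:410,240:480],None,fx=1.65,fy=1.65,interpolation=cv2.INTER_CUBIC)
w=cv2.resize(w[150:400,100:540],(400,227));o=np.zeros((365,800,3),np.uint8);o[:227,:400]=w;o[:363,402:798]=a[:363,:396];cv2.imwrite("pics/fin.png",o)
f,K,R,c=cam("top");cv2.imwrite("pics/topf.png",cv2.resize(f[190:300,285:495],None,fx=3.8,fy=3.8,interpolation=cv2.INTER_CUBIC))
E
```

```text
clock 46.75 pos [ 0.356  -0.0115  0.269 ] ang 85.48 F [-0.1  0.1  0. ] w 0.06 -> tool shift [15.2 42.5 19.8] tilt 1.54
```

View pics/fin.png

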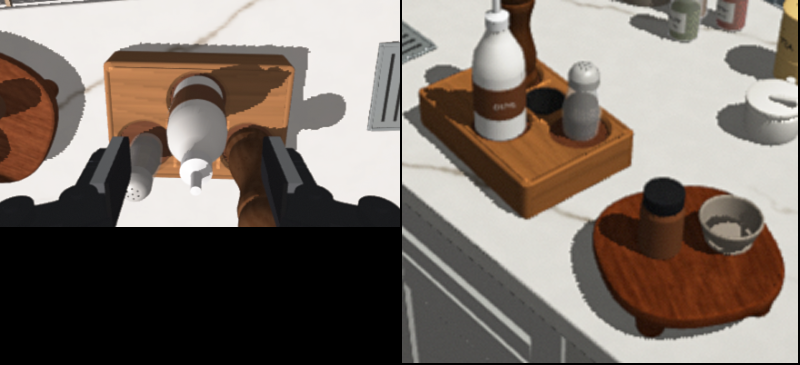

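Everything stands upright in its well, and the jar is on the board clear of the bowl. One last numeric check compares the first and current scene images, then I hand in.

Run:
```python
from h import *
a=cv2.imread("pics/scene0.png");f=cam("scene")[0]
for n,(x,y,w,h) in dict(oil=(283,190,34,80),pep=(294,168,28,28),salt=(337,228,24,46)).items():
    r=cv2.matchTemplate(f[y-12:y+h+12,x-12:x+w+12],a[y:y+h,x:x+w],cv2.TM_CCOEFF_NORMED);_,m,_,l=cv2.minMaxLoc(r);print(n,"shift px",l[0]-12,l[1]-12,round(m,3))
```

```text
oil shift px 0 0 0.996
pep shift px 0 0 0.979
salt shift px 1 -1 0.983
```

```bash
python3 -c "
from rig import manip
print(manip.sign_off())"
```

```text
the job is handed in; nothing more can be done
None
```

The amber jar is on the round board, and the oil bottle, pepper mill and salt shaker are each back down in their own wells. I handed the job in at about 47 s on the robot's clock, of the 141 s allowed. The hand-in gives no verdict.

- **Order of work:** I stood the oil, pepper and salt on the drip mat. Then I drew the jar straight up (the pull peaked at about 14 N on the wrist) and set it on the board. The other three went back pepper first, then salt, then oil.
- **Back in the wells:** Compared with the first scene image, oil and pepper shifted 0 px and salt (1, -1) px, which is about 2 mm. Fingertip height and force at touchdown showed each at its well floor. Pepper registered only a light contact of about 3 N, close to the expected height.
- **Jar on the board:** It stands about 70 mm from the bowl's centre and about 30 mm from the board's centre. Everything looked upright in the last picture, and the gripper was open, clear of everything and reading zero force.
- **Disagreements:** The gripper's tilt drifted up to 6°, since the moves cannot correct it. While tilted, the wrist camera read positions up to about 4 mm off in x from the other views, so I returned each thing to its recorded grasp position. One wrist reading of the jar and bowl was thrown out because I had scaled the pixels wrongly; I used the scene camera and the release position instead.

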